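Find the blocked air line and shut its cock

TASK

One of the two lines of this hand air pump is blocked: press both red plungers down to find out which. The plunger of the clear line must end fully home; on the blocked line press until the plunger stiffens, then stop and do not force it. Leave the blocked line's yellow cock shut, its handle turned a quarter turn across the pipe to its stop, the clear line's cock open, and everything else on the bench where it is.

Things in the scene. Friction and masses are not known exactly. Their poses are not given: they have to be found in the camera images.
- unit: two-line hand air pump, screwed down: blue base 190 (x) x 220 (y) x 12 mm. Origin on the table; unit x points from barrels to cocks (roughly away from the robot), y left. In its frame: barrel axes at x -60, y +70 (left) / -70 (right) mm, aluminium, 45 mm across, cap top 98 mm above the table; a copper pipe runs along +x to each brass cock, cock axes at x +30, y +70 / -70
- plunger_left (a joint): travel of the left plunger, m: 0 up, 0.045 fully home (1 mm gap above the barrel cap). Pushed straight down, stays where left. Clear line: a steady 3 N or so all the way. Blocked line: as easy until about 0.020, then stiffens about 1 N per mm and locks solid at about 0.034; let go, it springs back to about 0.023
- plunger_left_top (a point): middle of the flat top of the left plunger's red disc (44 mm across, 10 mm thick); 154 mm above the table when fully up, 109 mm when fully home
- cock_left (a joint): angle of the left cock's handle in rad: 0 open, handle along the pipe, pointing to the unit's +x; 1.571 shut, handle across the pipe, having swung outward toward the unit's +y (counter-clockwise from above) against its hard stop. It stays where it is left and needs about 0.06 Nm
- cock_left_axis (a point): point on the left cock's upright turning axis, half-way up its yellow handle (57 mm above the table). The handle is a level bar 12 mm wide, 10 mm thick (52 to 62 mm above the table), with nothing under its outer half but the base plate and table
- cock_left_tip (a point): outer end of the left cock's handle, 64 mm from its axis, at the same height
- plunger_right (a joint): travel of the right plunger, m: 0 up, 0.045 fully home (1 mm gap above the barrel cap). Pushed straight down, stays where left. Clear line: a steady 3 N or so all the way. Blocked line: as easy until about 0.020, then stiffens about 1 N per mm and locks solid at about 0.034; let go, it springs back to about 0.023
- plunger_right_top (a point): middle of the flat top of the right plunger's red disc (44 mm across, 10 mm thick); 154 mm above the table when fully up, 109 mm when fully home
- cock_right (a joint): angle of the right cock's handle in rad: 0 open, handle along the pipe, pointing to the unit's +x; 1.571 shut, handle across the pipe, having swung outward toward the unit's -y (clockwise from above) against its hard stop. It stays where it is left and needs about 0.06 Nm
- cock_right_axis (a point): point on the right cock's upright turning axis, half-way up its yellow handle (57 mm above the table). The handle is a level bar 12 mm wide, 10 mm thick (52 to 62 mm above the table), with nothing under its outer half but the base plate and table
- cock_right_tip (a point): outer end of the right cock's handle, 64 mm from its axis, at the same height
- meter: bystander: yellow hand multimeter lying face up, 150 x 80 x 34 mm; origin at the centre of its underside
- jar: bystander: closed glass jar, 68 mm across, 95 mm tall; origin at the centre of its underside
- cell1: bystander: green round battery cell standing upright, 18 mm across, 65 mm tall, tips easily; origin at the centre of its underside
- cell2: bystander: a second green cell like cell1; origin at the centre of its underside
- reel: bystander: black reel lying flat, 64 mm across, 18 mm high; origin at the centre of its underside
- driver: bystander: red-handled screwdriver lying flat; origin under its middle
- tub: bystander: grey tub with white lid, 84 mm across, 100 mm tall; origin at the centre of its underside

How it is judged:
By the outcome, as a careful person would: the job done as asked, in the order asked, and still so for the second after the job is handed in, with the robot touching nothing.
It also fails if it takes over 51 s, if anything falls off the work surface, if the arm or the gripper's body presses on something with over 40 N, if the wrist force passes 120 N, or if a joint passes its speed limit or range.

ROBOT

A 7-joint arm with a two-finger parallel gripper is mounted at the origin on the work surface. World frame = base frame: x ahead of the robot, y to its left, z up, the work surface at z = 0. Lengths are in m, angles in rad, forces in N, time in s.
With the tool pointing down it reaches from about 0.425 to 0.975 m from the base axis. Payload 16.7 kg.
Tool frame: the origin (TCP) lies at the very end of the fingers, on their centre line; the grasp point (between the pads) lies hold_point_z behind it (hold_point_z is the distance from the TCP to the grasp point, in m); z points along the fingers, y is the line along which they close (so a half turn about z gives the same grasp; the last joint's range is limited). The gripper opens to 85 mm and grips with 20 to 120 N. Pads are 22 mm wide; open, the fingers measure 114 mm over their backs; the gripper's body (76 mm by 85 mm) begins 54 mm behind the grasp point. The pads swing forward as they close: fully open they stand 13 mm farther back than shut.
Start: joints at [1.036, 0.426, 0.074, 1.606, -0.034, 1.111, -0.067], TCP at [0.253, -0.626, 0.231] pointing down, gripper open.
Joint ranges: [-2.85, 2.85], [-0.5, 2.14], [-1.23, 1.37], [0.21, 2.46], [-1.02, 4.16], [0.16, 2.05], [-2.73, 2.73]. Speed limits (rad/s): [1.89, 1.89, 2.39, 2.39, 3.01, 3.01, 3.01].

INTERFACE

Orientations are given as a unit quaternion [x, y, z, w].
In Python, from rig import get_obs, get_image, get_calibration, job_done, outline_of, hold_point_z gives the robot as it stands.
- The arm moves only by the tool play_rows, never from a script. Its argument "series" is a list that holds one entry, the list of rows, each a list of 7 numbers: the shift along the tool's x, y, z in cm, then the turn, a rotation vector about the tool's x, y, z in degrees, then the opening, from -1 (shut) to 1 (fully open), so that 0 is half open. In form: [[[tx, ty, tz, ax, ay, az, jaw], ...]]. A call has 1 to 20 rows; each row shifts and turns the commanded pose from where the row before left it, along the tool's axes as they then stand; what a row does not reach is not made up. A row lasts 1/12 s, in which the tool goes at most 41.7 mm and 7.16 degrees, less where a joint would pass 70% of its speed; a pose out of reach is approached as far as the arm can. A call is refused whole if a number of a shift passes 4.17 or a number of a turn 7.16, either way. A call with a gripper value outside its range is refused whole. The fingers move at their own pace and stop on an object; the grip force is fixed at half the most. Time passes only in rows, so rows that do not move let the fingers close. It gives the time, the measured TCP pose, the force, the opening and the grip force at its end, in the units of the state.
- get_obs(): the state, without advancing time (a new reading comes with each control period).
- get_image(name): name is "side" or "top" or "wrist"; returns (picture, depth): 384x512x3 uint8, red, green, blue; 384x512 float32, m along the optical axis (not along the pixel's ray), 0 where there is no reading.
- get_calibration(name): a dict with "vertical_fov" (degrees; the focal length in pixels is half the picture's height over the tangent of half this angle, whatever the lens; pixels are square), "cx", "cy" (the principal point, pixels), "world_from_camera" (4x4, takes a point from camera to world coordinates). Camera axes: x right, y up, looking along -z (the intrinsics and any distortion apply to the point x, -y, -z); pixel columns grow to the right and rows downward; lengths in m; the calibration is good to about 2 mm. A picture is of the moment at which its call begins: read the wrist's pose just before it. get_calibration takes no time and is no camera call; for the wrist camera it gives the pose at the moment of the call.
- job_done(): hands the job in; it is judged then, once.
Trained networks look in the newest picture that a camera, given by its name, has taken for a name from the list of things; names that differ only in an ending like _2 or _b are one class to them, and where a whole thing is asked for, a point or a joint stands for the part that bears it (a point fixed in the world has none). Each returns a list of dicts, best first, with "confidence" (0 to 1); they miss things now and then, are a little off and sometimes report something else, mostly with a low value. They report only what shows in the picture. A call takes as long as a camera call.
- outline_of(camera, query): "region" (384x512 bool, what is visible of it) and "bbox" ([left, top, right, bottom] in pixels, round what is visible of it).
The state is a dict: "time_s": time; "q": joint angles; "joint_velocities": joint speeds; "effort": joint torques, N m; "eef_pos": TCP position; "tcp_rot": TCP orientation; "force": force on the tool from outside, world axes, zero at the start; "moment": the same for the moment, N m; "finger_gap": finger opening in m; "gripper_force": force on a finger pad.
Only numpy, scipy, OpenCV 4.12 (cv2) and the standard library are available. Lean on these libraries where they do the work, as an engineer would, in place of code of your own. Each camera call takes 0.05 s, during which the arm holds its last target. There are 200 camera calls.

## Working session

There is one attempt and no reset: what is moved stays moved. The work goes in short steps, Python scripts to look and compute and a tool call to move; the robot and the scene stay as the last step left them, time stands still between calls to the robot, and variables do not carry over. Pictures are saved under pics/ and viewed, at most 10 in all, crops included, and the job is handed in when it is done.

Besides the shell and the picture viewer there is one more tool, called after ">>>" as name([rows], argument=value, ...), one row to a line, values as JSON. play_rows: Moves the arm, as the interface text tells. Its arguments: {"type":"object","properties":{"series":{"type":"array","items":{"type":"array","items":{"type":"array","items":{"type":"number"}}}}},"required":["series"]}

```bash
ls; mkdir -p pics; python3 - <<'E'
from rig import *
import cv2,numpy as np
o=get_obs();print({k:np.round(v,3) for k,v in o.items()},hold_point_z if not callable(hold_point_z) else hold_point_z())
for n in("top","side"):
    p,d=get_image(n);cv2.imwrite(f"pics/{n}1.png",p[:,:,::-1]);np.save(f"{n}1.npy",d)
    c=get_calibration(n);print(n,c)
a=cv2.imread("pics/top1.png");b=cv2.imread("pics/side1.png")
cv2.imwrite("pics/both.png",cv2.resize(np.vstack([a]),(800,600)));cv2.imwrite("pics/sideb.png",cv2.resize(b,(800,600)))
E
```

```text
pics
{'time_s': np.float64(0.0), 'q': array([ 1.037,  0.427,  0.074,  1.607, -0.034,  1.111, -0.067]), 'joint_velocities': array([ 0.002, -0.001,  0.001,  0.   ,  0.   , -0.   , -0.001]), 'effort': array([ 1.0000e-03, -9.4983e+01,  3.7610e+00, -4.6350e+01,  1.9000e-02,
        1.0000e-02,  0.0000e+00]), 'eef_pos': array([ 0.253, -0.625,  0.231]), 'tcp_rot': array([ 0.982,  0.191, -0.   , -0.001]), 'force': array([-0.025,  0.254, -0.197]), 'moment': array([-0.01 , -0.022,  0.007]), 'gripper_force': np.float64(0.0), 'finger_gap': np.float64(0.085)} 0.0187
top {'vertical_fov': 47.5630513063134, 'cx': 249.61550060258384, 'cy': 204.12530193360337, 'world_from_camera': array([[-0.08331508,  0.97472917, -0.20727192,  0.35886027],
       [-0.99652108, -0.08105824,  0.0193726 ,  0.07460618],
       [ 0.00208194,  0.20816486,  0.97809154,  1.24191371],
       [ 0.        ,  0.        ,  0.        ,  1.        ]])}
side {'vertical_fov': 57.10796195962136, 'cx': 253.55043449209984, 'cy': 198.21766915807282, 'world_from_camera': array([[-0.95422286,  0.20018299, -0.22222852,  0.42231578],
       [-0.29853259, -0.68305486,  0.66656908,  0.62007676],
       [-0.01835848,  0.70239791,  0.71154771,  0.71750435],
       [ 0.        ,  0.        ,  0.        ,  1.        ]])}
```

View pics/both.png

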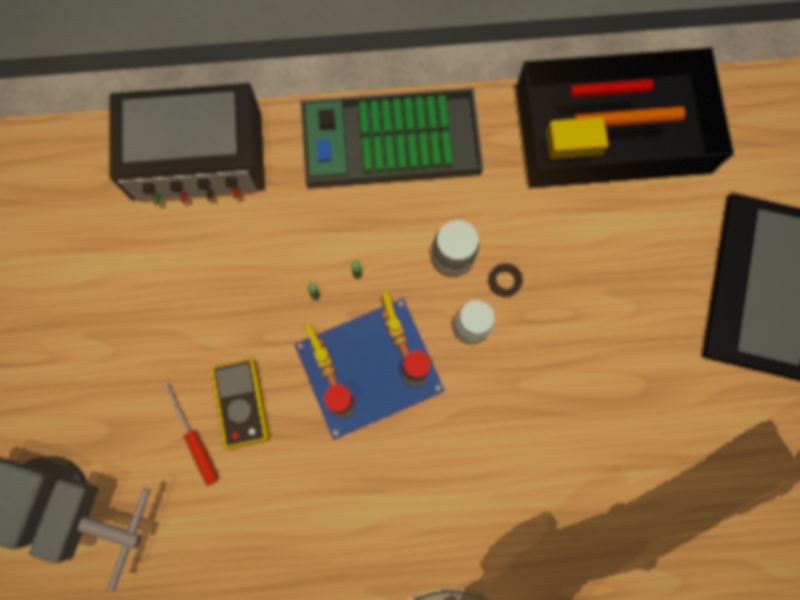

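View pics/sideb.png

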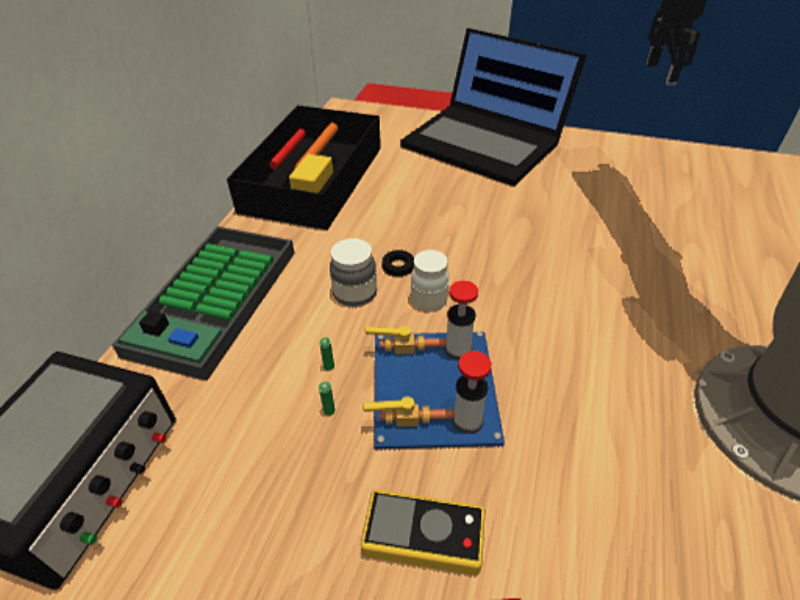

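Top view: the discs are at about (337,398) and (416,365) of the 800x600 picture, and both handles point away from the robot, so both cocks are open. The cells stand ahead of the left cock, and the jar is to the right of the right line.

```bash
cat > h.py <<'E'
from rig import *
import cv2,numpy as np
def cal(n):
    c=get_calibration(n);return 192/np.tan(np.radians(c["vertical_fov"]/2)),c["cx"],c["cy"],np.array(c["world_from_camera"])
def plane(n,u,v,z,C=None):
    f,cx,cy,T=C or cal(n)
    r=T[:3,:3]@np.array([(u-cx)/f,-(v-cy)/f,-1]);return T[:3,3]+r*(z-T[2,3])/r[2]
def cloud(n,d,C=None):
    f,cx,cy,T=C or cal(n)
    v,u=np.mgrid[:384,:512]
    return np.stack([(u-cx)/f*d,-(v-cy)/f*d,-d],-1)@T[:3,:3].T+T[:3,3]
E
python3 - <<'E'
from h import *
for n in("top","side"):
    p=cv2.imread(f"pics/{n}1.png");d=np.load(f"{n}1.npy");P=cloud(n,d)
    h=cv2.cvtColor(p,cv2.COLOR_BGR2HSV);x=P
    roi=(x[...,0]>.3)&(x[...,0]<.9)&(x[...,1]>-.3)&(x[...,1]<.25)
    red=((h[...,0]<6)|(h[...,0]>174))&(h[...,1]>180)&roi&(P[...,2]>.1)
    yel=(h[...,0]>20)&(h[...,0]<32)&(h[...,1]>180)&roi&(P[...,2]>.04)
    for nm,m,z in(("red",red,.154),("yel",yel,.057)):
        k,L,s,c=cv2.connectedComponentsWithStats(m.astype(np.uint8))
        for i in range(1,k):
            if s[i,4]<25: continue
            q=P[L==i]; print(n,nm,s[i,4],c[i].round(1),"plane",plane(n,*c[i],z).round(4),"med",np.median(q,0).round(4),"zr",np.percentile(q[:,2],[5,95]).round(3))
            if nm=="yel": 
                t=q[q[:,2]>.055];mu=t.mean(0)[:2];w=np.linalg.svd(t[:,:2]-mu)[2][0] if len(t)<3000 else 0;w=w*np.sign(w[0]);pr=(t[:,:2]-mu)@w;print("  dir",np.degrees(np.arctan2(w[1],w[0])).round(1),"ends",(mu+w*pr.min()).round(4),(mu+w*pr.max()).round(4))
    for q in("plunger_left","plunger_right","cell1","cell2","jar","meter"):
        get_image(n) if q=="plunger_left" else 0
        for r in outline_of(n,q)[:2]:
            m=r["region"];print(n,q,round(r["confidence"],2),r["bbox"],np.median(P[m],0).round(3))
E
```

```text
top red 209 [266.2 232.8] plane [0.5124 0.0176 0.154 ] med [0.5129 0.0173 0.1485] zr [0.146 0.152]
top red 215 [215.8 254.7] plane [0.468  0.1477 0.154 ] med [0.469  0.1483 0.1464] zr [0.143 0.149]
top yel 108 [357.8  96.4] plane [ 0.906  -0.2924  0.057 ] med [ 0.8896 -0.2816  0.0939] zr [0.068 0.102]
  dir -34.3 ends [0.3619 0.079 ] [ 0.9023 -0.2901]
top yel 127 [249.7 201. ] plane [0.6189 0.0503 0.057 ] med [0.6143 0.051  0.0606] zr [0.044 0.065]
  dir 1.5 ends [0.3597 0.0438] [0.6589 0.0517]
top yel 135 [202.4 221. ] plane [0.5734 0.1847 0.057 ] med [0.5696 0.1839 0.0608] zr [0.042 0.064]
  dir 21.0 ends [0.5448 0.1741] [0.6132 0.2004]
top plunger_left 0.66 [205.4, 245.6, 227.6, 263.2] [0.469 0.15  0.146]
top plunger_right 0.7 [258.1, 224.2, 276.4, 239.3] [0.513 0.019 0.148]
top cell1 0.52 [222.9, 168.8, 229.1, 175.4] [0.706 0.106 0.059]
top cell1 0.43 [243.2, 185.6, 255.0, 209.9] [0.625 0.051 0.061]
top cell2 0.52 [222.9, 168.8, 229.1, 175.4] [0.706 0.106 0.059]
top cell2 0.43 [243.2, 185.6, 255.0, 209.9] [0.625 0.051 0.061]
top meter 0.88 [137.0, 232.8, 176.0, 286.1] [0.483 0.32
[... 355 characters left out ...]
0862] zr [0.068 0.1  ]
  dir 82.7 ends [ 0.891  -0.2997] [ 0.8952 -0.2666]
side yel 135 [249.5 211.7] plane [0.624 0.05  0.057] med [0.6207 0.0534 0.0604] zr [0.056 0.063]
  dir 11.5 ends [0.5921 0.0465] [0.6617 0.0606]
side yel 184 [250.2 259.1] plane [0.5784 0.187  0.057 ] med [0.5765 0.1889 0.0608] zr [0.055 0.063]
  dir 21.4 ends [0.5484 0.1775] [0.6139 0.203 ]
side plunger_right 0.84 [285.8, 182.5, 303.6, 204.7] [0.516 0.022 0.147]
side cell1 0.56 [207.3, 247.6, 213.7, 261.7] [0.678 0.194 0.041]
side cell2 0.56 [207.3, 247.6, 213.7, 261.7] [0.678 0.194 0.041]
side jar 0.8 [264.0, 155.9, 286.9, 200.0] [ 0.592 -0.073  0.065]
side meter 0.87 [233.7, 314.0, 310.6, 367.8] [0.486 0.343 0.034]
```

>>> play_rows([
  [[2.85,-2.95,0.1,0,0,0,-1],[2.85,-2.95,0.1,0,0,0,-1],[2.85,-2.95,0.1,0,0,0,-1],[2.85,-2.95,0.1,0,0,0,-1],[2.85,-2.95,0.1,0,0,0,-1],[2.85,-2.95,0.1,0,0,0,-1],[2.85,-2.95,0.1,0,0,0,-1],[2.85,-2.95,0.1,0,0,0,-1],[2.85,-2.95,0.1,0,0,0,-1],[2.85,-2.95,0.1,0,0,0,-1],[2.85,-2.95,0.1,0,0,0,-1],[2.85,-2.95,0.1,0,0,0,-1],[2.85,-2.95,0.1,0,0,0,-1],[2.85,-2.95,0.1,0,0,0,-1],[2.85,-2.95,0.1,0,0,0,-1],[2.85,-2.95,0.1,0,0,0,-1],[2.85,-2.95,0.1,0,0,0,-1],[0,0,0,0,0,3,-1],[0,0,0,0,0,0,-1]],
])

```text
time_s: 2.38
eef_pos: [0.5147, 0.0235, 0.2142]
tcp_rot: [0.986, 0.166, 0.0, -0.0]
force: [-0.5, -1.1, -0.6]
finger_gap: 0.0
gripper_force: 0.0
```

```bash
python3 - <<'E'
from h import *
C=cal("wrist");p,d=get_image("wrist");P=cloud("wrist",d,C);np.save("w1.npy",P)
cv2.imwrite("pics/w1.png",p[:,:,::-1])
h=cv2.cvtColor(p,cv2.COLOR_RGB2HSV)
red=((h[...,0]<6)|(h[...,0]>174))&(h[...,1]>150)
yel=(h[...,0]>20)&(h[...,0]<32)&(h[...,1]>150)
print(C[3].round(3))
for nm,m,z in(("red",red,.154),("yel",yel,.057)):
    k,L,s,c=cv2.connectedComponentsWithStats(m.astype(np.uint8))
    for i in range(1,k):
        if s[i,4]<200: continue
        q=P[L==i];print(nm,s[i],c[i].round(1),plane("wrist",*c[i],z,C).round(4),np.median(q,0).round(4),np.percentile(q[:,2],[5,95]).round(3))
E
```

```text
[[ 0.327  0.902  0.282  0.586]
 [-0.945  0.313  0.096  0.049]
 [-0.001 -0.298  0.955  0.356]
 [ 0.     0.     0.     1.   ]]
red [  44  182   65   57 2826] [ 75.9 209.2] [0.4776 0.1445 0.154 ] [0.4735 0.148  0.1464] [0.143 0.147]
red [ 238  184   58   58 2601] [266.5 212.1] [0.5189 0.0189 0.154 ] [0.5171 0.0182 0.1485] [0.147 0.15 ]
yel [  93    6   29   91 1168] [106.2  51.9] [0.5818 0.1889 0.057 ] [0.5822 0.1865 0.0613] [0.059 0.063]
yel [   0   31   21  146 2317] [  8.4 107.2] [0.5055 0.2659 0.057 ] [0.4935 0.2924 0.0205] [0.008 0.03 ]
```

View pics/w1.png

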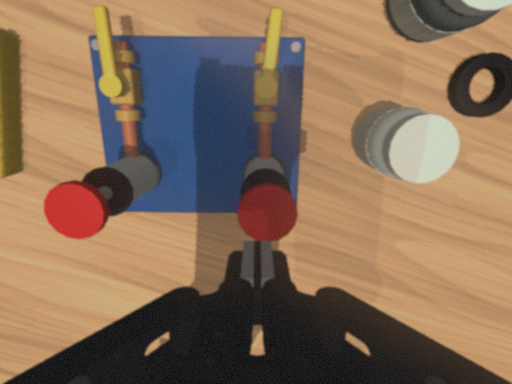

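The discs sit under the tool as expected, in plane z about 0.148: right at (0.517, 0.018), left at (0.4735, 0.148). I'll shift 5 mm and press the right one.

>>> play_rows([
  [[0,0.5,2,0,0,0,-1],[0,0,2,0,0,0,-1],[0,0,1.2,0,0,0,-1],[0,0,0.4,0,0,0,-1],[0,0,0.4,0,0,0,-1],[0,0,0.4,0,0,0,-1],[0,0,0.4,0,0,0,-1],[0,0,0.4,0,0,0,-1],[0,0,0.2,0,0,0,-1]],
])

```text
time_s: 3.18
eef_pos: [0.5161, 0.0161, 0.1404]
tcp_rot: [0.986, 0.165, 0.0, 0.0]
force: [0.3, -1.1, 2.7]
finger_gap: 0.0001
gripper_force: 1.2
```

>>> play_rows([
  [[0,0,0.2,0,0,0,-1],[0,0,0.2,0,0,0,-1],[0,0,0.2,0,0,0,-1],[0,0,0.2,0,0,0,-1],[0,0,0,0,0,0,-1]],
])

```text
time_s: 3.6
eef_pos: [0.5158, 0.0165, 0.132]
tcp_rot: [0.986, 0.165, -0.0, -0.0]
force: [0.9, -0.9, 0.9]
finger_gap: -0.0002
gripper_force: 0.0
```

>>> play_rows([
  [[0,0,0.2,0,0,0,-1],[0,0,0.2,0,0,0,-1],[0,0,0.1,0,0,0,-1]],
])

```text
time_s: 3.85
eef_pos: [0.5158, 0.0165, 0.1271]
tcp_rot: [0.986, 0.166, -0.0, -0.0]
force: [0.2, -0.5, 2.4]
finger_gap: -0.0
gripper_force: 1.1
```

>>> play_rows([
  [[0,0,0.2,0,0,0,-1],[0,0,0.1,0,0,0,-1]],
])

```text
time_s: 4.02
eef_pos: [0.5158, 0.0165, 0.1241]
tcp_rot: [0.986, 0.166, -0.0, -0.0]
force: [-1.2, 0.0, 2.4]
finger_gap: -0.0
gripper_force: 1.1
```

Travel is 30 mm at a steady 2.4 N, so the right line is clear. I'll press it home.

>>> play_rows([
  [[0,0,0.3,0,0,0,-1],[0,0,0.3,0,0,0,-1],[0,0,0.3,0,0,0,-1],[0,0,0.3,0,0,0,-1],[0,0,0.2,0,0,0,-1],[0,0,0.1,0,0,0,-1],[0,0,0,0,0,0,-1]],
])

```text
time_s: 4.6
eef_pos: [0.5158, 0.0163, 0.1092]
tcp_rot: [0.986, 0.165, -0.0, -0.0]
force: [0.3, 0.1, 0.3]
finger_gap: 0.0003
gripper_force: 0.0
```

>>> play_rows([
  [[0,0,0.1,0,0,0,-1],[0,0,0.05,0,0,0,-1],[0,0,0,0,0,0,-1]],
])

```text
time_s: 4.85
eef_pos: [0.5159, 0.0163, 0.1089]
tcp_rot: [0.986, 0.165, 0.0, 0.0]
force: [-9.4, -0.6, 24.5]
finger_gap: 0.0001
gripper_force: 12.1
```

Home: it stops hard at z 0.109. Next, the left plunger.

>>> play_rows([
  [[0,0,-2,0,0,0,-1],[0,0,-4,0,0,0,-1],[0,-2.8,-0.5,0,0,0,-1],[0.1,-2.8,0,0,0,0,-1],[0.1,-2.8,0,0,0,0,-1],[0.1,-2.8,0,0,0,0,-1],[0,-2.6,0,0,0,0,-1],[0,0,0,0,0,0,-1],[0,0,1.5,0,0,0,-1],[0,0,0.4,0,0,0,-1],[0,0,0.4,0,0,0,-1],[0,0,0.4,0,0,0,-1],[0,0,0.4,0,0,0,-1]],
])

```text
time_s: 5.93
eef_pos: [0.4737, 0.1473, 0.1417]
tcp_rot: [0.986, 0.165, -0.0, 0.0]
force: [-1.0, -1.9, 2.0]
finger_gap: 0.0004
gripper_force: 1.2
```

>>> play_rows([
  [[0,0,0.2,0,0,0,-1],[0,0,0.2,0,0,0,-1],[0,0,0.2,0,0,0,-1]],
])

```text
time_s: 6.18
eef_pos: [0.4738, 0.1476, 0.1359]
tcp_rot: [0.986, 0.165, 0.0, 0.0]
force: [-0.5, -1.5, 2.4]
finger_gap: 0.0001
gripper_force: 1.2
```

>>> play_rows([
  [[0,0,0.2,0,0,0,-1],[0,0,0.2,0,0,0,-1],[0,0,0.2,0,0,0,-1],[0,0,0.1,0,0,0,-1]],
])

```text
time_s: 6.52
eef_pos: [0.4738, 0.1476, 0.1288]
tcp_rot: [0.986, 0.165, 0.0, 0.0]
force: [-1.4, -3.3, 7.5]
finger_gap: 0.0
gripper_force: 3.9
```

At 25 mm the force rises to 7.5 N, so the left line is blocked and I stop pressing here. I'll retract and go to the inner side of the left handle.

>>> play_rows([
  [[0,0,-2,0,0,0,-1],[0,0,-2.1,0,0,0,-1],[3.37,0.87,0,0,0,0,-1],[3.37,0.87,0,0,0,0,-1],[3.37,0.87,0,0,0,0,-1],[3.37,0.87,0,0,0,0,-1],[0,0,0,0,0,0,-1],[0,0,3,0,0,0,-1],[0,0,3,0,0,0,-1],[0,0,2,0,0,0,-1],[0,0,0,0,0,0,-1]],
])

```text
time_s: 7.43
eef_pos: [0.61, 0.1583, 0.0854]
tcp_rot: [0.986, 0.166, -0.003, 0.0]
force: [-1.0, -0.5, -0.3]
finger_gap: -0.0002
gripper_force: 0.0
```

```bash
python3 - <<'E'
from h import *
o=get_obs();print(o["eef_pos"].round(4),o["force"].round(1),o["q"].round(2))
p,d=get_image("wrist");q,_=get_image("side")
a=cv2.resize(p,(400,300));b=cv2.resize(q[120:340,150:420],(400,326))[:300]
cv2.imwrite("pics/m2.png",cv2.resize(np.hstack([a,b]),(800,300))[:,:,::-1])
E
```

```text
[0.61   0.1583 0.0854] [-1.  -0.5 -0.3] [-0.07  0.54 -0.38  1.8   0.25  0.85 -1.81]
```

View pics/m2.png

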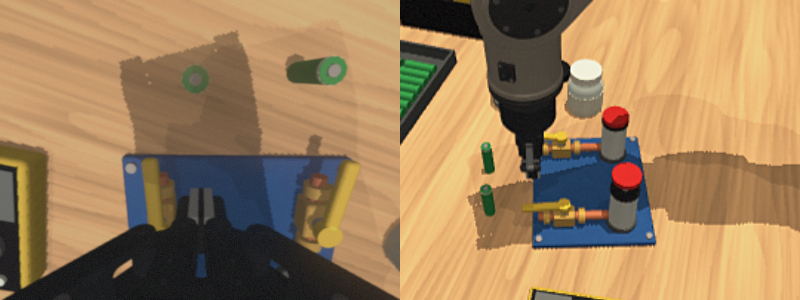

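>>> play_rows([
  [[0,0,2.5,0,0,0,-1],[0,0,1.8,0,0,0,-1],[0.2,-0.7,0,0,0,0,-1],[0,-0.7,0,0,0,0,-1],[0.22,-0.56,0,0,0,-7,-1],[0.22,-0.56,0,0,0,-7,-1],[0.22,-0.56,0,0,0,-7,-1],[0,0,0,0,0,0,-1]],
])

```text
time_s: 8.2
eef_pos: [0.6089, 0.1931, 0.0493]
tcp_rot: [0.938, 0.346, 0.002, -0.0]
force: [-0.2, 0.3, -0.6]
finger_gap: 0.0001
gripper_force: 0.0
```

```bash
python3 - <<'E'
from h import *
o=get_obs();print(o["eef_pos"].round(4),o["force"].round(1),o["q"].round(2))
E
```

```text
[0.6089 0.1931 0.0493] [-0.2  0.3 -0.6] [-0.07  0.61 -0.45  1.8   0.35  0.81 -1.56]
```

>>> play_rows([
  [[0.22,-0.56,0.3,0,0,-7,-1],[0.22,-0.56,0.3,0,0,-7,-1],[0.22,-0.56,0,0,0,-7,-1],[0.22,-0.56,0,0,0,-7,-1],[0.22,-0.56,0,0,0,-7,-1],[0.22,-0.56,0,0,0,-7,-1],[0.22,-0.56,0,0,0,-7,-1],[0.22,-0.56,0,0,0,-7,-1],[0,0,0,0,0,0,-1]],
])

```text
time_s: 8.95
eef_pos: [0.5767, 0.2255, 0.0424]
tcp_rot: [0.668, 0.744, 0.001, 0.0]
force: [0.6, 0.1, 0.3]
finger_gap: -0.0002
gripper_force: 0.0
```

```bash
python3 - <<'E'
from h import *
o=get_obs();print(o["eef_pos"].round(4),o["force"].round(1),o["q"].round(2))
q,_=get_image("side");w,_=get_image("wrist")
b=cv2.resize(q[120:340,150:420],(400,326))[:300]
cv2.imwrite("pics/m3.png",np.hstack([cv2.resize(w,(400,300)),b])[:,:,::-1])
p=o["eef_pos"][:2]-[.5586,.1773];c,s=np.cos(np.radians(19)),np.sin(np.radians(19));print("unit rel axis",c*p[0]+s*p[1],-s*p[0]+c*p[1])
E
```

```text
[0.5767 0.2255 0.0424] [0.6 0.1 0.3] [ 0.03  0.65 -0.68  1.84  0.54  0.84 -0.81]
unit rel axis 0.032780775557086375 0.03969815950432462
```

View pics/m3.png

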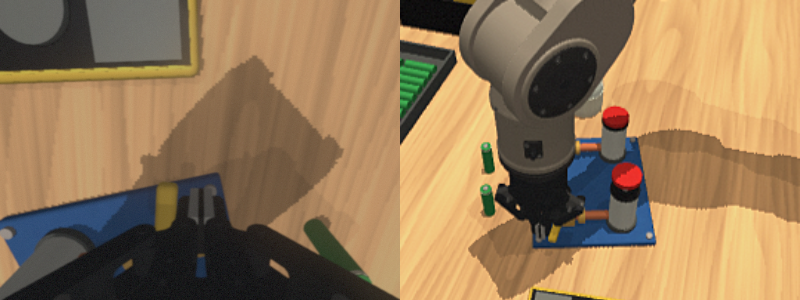

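>>> play_rows([
  [[0.22,-0.56,0,0,0,-6.5,-1],[0.22,-0.56,0,0,0,-6.5,-1],[0,-0.3,0,0,0,0,-1],[0,0,0,0,0,0,-1]],
])

```text
time_s: 9.38
eef_pos: [0.5622, 0.2258, 0.0412]
tcp_rot: [0.583, 0.812, 0.0, 0.0]
force: [-0.4, -0.3, 0.4]
finger_gap: 0.0001
gripper_force: 0.0
```

>>> play_rows([
  [[0,-0.2,0,0,0,0,-1],[0,0,0,0,0,0,-1]],
])

```text
time_s: 9.55
eef_pos: [0.5611, 0.2253, 0.0413]
tcp_rot: [0.582, 0.813, 0.001, 0.0]
force: [3.8, 2.1, -1.3]
finger_gap: 0.0001
gripper_force: 1.6
```

>>> play_rows([
  [[0,-0.1,0,0,0,0,-1],[0,0,0,0,0,0,-1]],
])

```text
time_s: 9.72
eef_pos: [0.5608, 0.2252, 0.0414]
tcp_rot: [0.582, 0.813, 0.001, 0.001]
force: [9.0, 2.3, -3.0]
finger_gap: 0.0001
gripper_force: 4.3
```

>>> play_rows([
  [[0,-0.1,0,0,0,0,-1],[0,0,0,0,0,0,-1]],
])

```text
time_s: 9.88
eef_pos: [0.5606, 0.2252, 0.0415]
tcp_rot: [0.582, 0.813, 0.002, 0.001]
force: [12.7, 4.6, -5.9]
finger_gap: 0.0002
gripper_force: 6.6
```

It's against the stop: the force rises with no movement. Back off, then up.

>>> play_rows([
  [[0,0.8,0,0,0,0,-1],[0,0.7,0,0,0,0,-1],[0,0,-3,0,0,0,-1],[0,0,-4,0,0,0,-1],[0,0,-4,0,0,0,-1],[0,0,-4,0,0,0,-1],[-4,0,0,0,0,0,-1],[-4,0,0,0,0,0,-1],[-4,0,0,0,0,0,-1],[-4,0,0,0,0,0,-1],[-4,0,0,0,0,0,-1],[-4,0,0,0,0,0,-1],[-4,0,0,0,0,0,-1],[-4,0,0,0,0,0,-1],[-4,0,0,0,0,0,-1],[0,0,0,0,0,0,-1]],
])

```text
time_s: 11.22
eef_pos: [0.6912, -0.1212, 0.1896]
tcp_rot: [0.585, 0.811, -0.002, 0.0]
force: [-0.6, -1.2, -0.8]
finger_gap: 0.0002
gripper_force: 0.0
```

```bash
python3 - <<'E'
from h import *
o=get_obs();print(o["time_s"],o["eef_pos"].round(4),o["force"].round(1))
t,dt=get_image("top");q,d=get_image("side")
cv2.imwrite("pics/m4.png",np.hstack([cv2.resize(t[130:310,120:360],(400,300)),cv2.resize(q[130:370,150:420],(400,356))[:300]])[:,:,::-1])
for n,p,dd in(("top",t,dt),("side",q,d)):
    P=cloud(n,dd);h=cv2.cvtColor(p,cv2.COLOR_RGB2HSV)
    roi=(P[...,0]>.4)&(P[...,0]<.7)&(P[...,1]>-.05)&(P[...,1]<.27)
    red=((h[...,0]<6)|(h[...,0]>174))&(h[...,1]>180)&roi&(P[...,2]>.08);yel=(h[...,0]>20)&(h[...,0]<32)&(h[...,1]>180)&roi&(P[...,2]>.055)
    for nm,m in(("red",red),("yel",yel)):
        k,L,s,c=cv2.connectedComponentsWithStats(m.astype(np.uint8))
        for i in range(1,k):
            if s[i,4]<25: continue
            g=P[L==i];w=cv2.fitLine(g[:,:2].astype(np.float32),cv2.DIST_HUBER,0,.01,.01).ravel()
            print(n,nm,s[i,4],np.median(g,0).round(4),"dir",np.degrees(np.arctan2(w[1],w[0])).round(1) if nm=="yel" else "")
E
```

```text
11.2167 [ 0.6912 -0.1212  0.1896] [-0.6 -1.2 -0.8]
top red 193 [0.5135 0.0174 0.1087] dir 
top red 204 [0.4687 0.1482 0.1302] dir 
top yel 115 [0.6181 0.051  0.0615] dir 10.9
top yel 118 [0.5469 0.1977 0.0613] dir -71.6
side red 215 [0.5158 0.0222 0.1078] dir 
side red 296 [0.4716 0.1541 0.1295] dir 
side yel 133 [0.6214 0.0537 0.0606] dir 10.1
side yel 169 [0.5485 0.2017 0.0609] dir -71.8
```

View pics/m4.png

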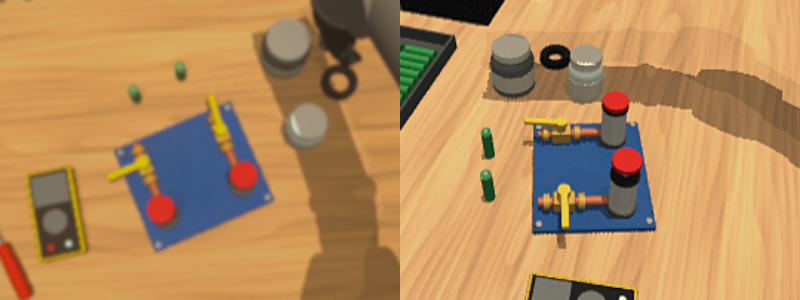

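The left handle is across the pipe (90° from the unit's x axis), the left plunger is at z 0.130 and the right one is home at 0.1085. The right handle lies at about 10.5° while the pipe lies at about 18.7°, and it was the same in the first pictures, so its cock starts some 8° off open. I'll nudge it fully open from its outer side.

>>> play_rows([
  [[3.83,0.45,0,0,0,0,-1],[3.83,0.45,0,0,0,0,-1],[3.83,0.45,0,0,0,0,-1],[3.83,0.45,0,0,0,0,-1],[0,0,0,0,0,0,-1],[0,0,3.5,0,0,0,-1],[0,0,3.5,0,0,0,-1],[0,0,2,0,0,0,-1],[0,0,0,0,0,0,-1]],
])

```text
time_s: 12.07
eef_pos: [0.6543, 0.0404, 0.0965]
tcp_rot: [0.58, 0.815, -0.002, -0.003]
force: [-0.9, 0.7, 0.6]
finger_gap: 0.0001
gripper_force: 0.0
```

```bash
python3 - <<'E'
from h import *
o=get_obs();print(o["time_s"],o["eef_pos"].round(4),o["force"].round(1),o["q"].round(2))
w,_=get_image("wrist");q,_=get_image("side")
cv2.imwrite("pics/m5.png",np.hstack([cv2.resize(w,(400,300)),cv2.resize(q[130:370,150:420],(400,356))[:300]])[:,:,::-1])
p=o["eef_pos"][:2]-[.601,.048];c,s=np.cos(np.radians(18.7)),np.sin(np.radians(18.7));print("unit rel axis",c*p[0]+s*p[1],-s*p[0]+c*p[1])
E
```

```text
12.0667 [0.6543 0.0404 0.0965] [-0.9  0.7  0.6] [ 0.37  0.65 -0.74  1.72  0.51  0.98 -0.23]
unit rel axis 0.04802696324483053 -0.024278173389593427
```

View pics/m5.png

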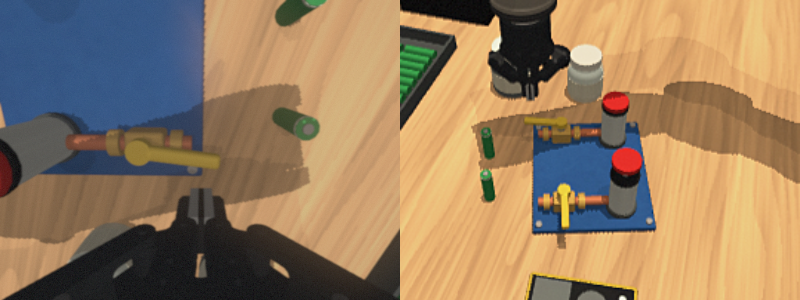

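The wrist view shows the right handle, (137,152) to (218,160), tilted outward from the pipe, and the fingers at about (200,195). I'll move 14 mm outward, then descend.

>>> play_rows([
  [[-1.4,0,0,0,0,0,-1],[0,0,0,0,0,0,-1],[0,0,2.5,0,0,0,-1],[0,0,2.3,0,0,0,-1],[0,0,0,0,0,0,-1]],
])

```text
time_s: 12.58
eef_pos: [0.6603, 0.0257, 0.0505]
tcp_rot: [0.581, 0.814, -0.001, -0.001]
force: [-0.8, 0.2, -0.1]
finger_gap: -0.0002
gripper_force: 0.0
```

>>> play_rows([
  [[0.5,0,0,0,0,0,-1],[0.5,0,0,0,0,0,-1],[0.4,0,0,0,0,0,-1],[0,0,0,0,0,0,-1]],
])

```text
time_s: 12.92
eef_pos: [0.6575, 0.0416, 0.0546]
tcp_rot: [0.58, 0.815, 0.001, 0.001]
force: [0.7, 0.8, -0.6]
finger_gap: 0.0004
gripper_force: 0.0
```

>>> play_rows([
  [[0,0,0.7,0,0,0,-1],[0.2,0,0,0,0,0,-1],[0.2,0,0,0,0,0,-1],[0,0,0,0,0,0,-1]],
])

```text
time_s: 13.25
eef_pos: [0.6555, 0.044, 0.0457]
tcp_rot: [0.58, 0.814, -0.0, -0.0]
force: [-0.4, -0.1, 0.5]
finger_gap: 0.0002
gripper_force: 0.1
```

>>> play_rows([
  [[0.15,0,0,0,0,0,-1],[0,0,0,0,0,0,-1]],
])

```text
time_s: 13.42
eef_pos: [0.6552, 0.0454, 0.0459]
tcp_rot: [0.58, 0.814, 0.0, -0.0]
force: [0.5, -0.6, -0.4]
finger_gap: -0.0003
gripper_force: 0.2
```

>>> play_rows([
  [[0.15,0,0,0,0,0,-1],[0,0,0,0,0,0,-1]],
])

```text
time_s: 13.58
eef_pos: [0.655, 0.0458, 0.0459]
tcp_rot: [0.581, 0.814, -0.0, 0.0]
force: [1.8, -3.1, -1.2]
finger_gap: 0.0001
gripper_force: 2.0
```

>>> play_rows([
  [[0.15,0,0,0,0,0,-1],[0,0,0,0,0,0,-1]],
])

```text
time_s: 13.75
eef_pos: [0.655, 0.046, 0.0459]
tcp_rot: [0.581, 0.814, -0.001, 0.001]
force: [3.3, -8.0, -0.9]
finger_gap: -0.0001
gripper_force: 4.6
```

The handle is at its open stop. Retreat.

>>> play_rows([
  [[-1,0,0,0,0,0,-1],[-0.7,0,0,0,0,0,-1],[0,0,0,0,0,0,-1],[0,0,-4,0,0,0,-1],[0,0,-4,0,0,0,-1],[0,0,-4,0,0,0,-1],[0,0,-3,0,0,0,-1],[-4,0,0,0,0,0,-1],[-4,0,0,0,0,0,-1],[-4,0,0,0,0,0,-1],[-4,0,0,0,0,0,-1],[-4,0,0,0,0,0,-1],[0,0,0,0,0,0,-1],[0,0,0,0,0,0,-1]],
])

```text
time_s: 14.92
eef_pos: [0.725, -0.1603, 0.1949]
tcp_rot: [0.582, 0.813, -0.0, -0.0]
force: [-0.9, 1.1, 0.2]
finger_gap: 0.0002
gripper_force: 0.0
```

```bash
python3 - <<'E'
from h import *
o=get_obs();print(o["time_s"],o["eef_pos"].round(4),o["force"].round(1))
t,dt=get_image("top");q,d=get_image("side")
cv2.imwrite("pics/m6.png",np.hstack([cv2.resize(t[130:310,120:360],(400,300)),cv2.resize(q[130:370,150:420],(400,356))[:300]])[:,:,::-1])
for n,p,dd in(("top",t,dt),("side",q,d)):
    P=cloud(n,dd);h=cv2.cvtColor(p,cv2.COLOR_RGB2HSV)
    roi=(P[...,0]>.4)&(P[...,0]<.7)&(P[...,1]>-.05)&(P[...,1]<.27)
    red=((h[...,0]<6)|(h[...,0]>174))&(h[...,1]>180)&roi&(P[...,2]>.08);yel=(h[...,0]>20)&(h[...,0]<32)&(h[...,1]>180)&roi&(P[...,2]>.055)
    for nm,m in(("red",red),("yel",yel)):
        k,L,s,c=cv2.connectedComponentsWithStats(m.astype(np.uint8))
        for i in range(1,k):
            if s[i,4]<25: continue
            g=P[L==i];w=cv2.fitLine(g[:,:2].astype(np.float32),cv2.DIST_HUBER,0,.01,.01).ravel()
            print(n,nm,s[i,4],np.median(g,0).round(4),"dir",np.degrees(np.arctan2(w[1],w[0])).round(1) if nm=="yel" else "")
E
```

```text
14.9167 [ 0.725  -0.1603  0.1949] [-0.9  1.1  0.2]
top red 191 [0.5136 0.0174 0.1081] dir 
top red 206 [0.4685 0.1483 0.1301] dir 
top yel 115 [0.6187 0.0535 0.0614] dir 17.9
top yel 123 [0.5459 0.1979 0.0612] dir -71.4
side red 215 [0.5155 0.0223 0.1076] dir 
side red 297 [0.4716 0.1543 0.1295] dir 
side yel 134 [0.6211 0.0559 0.0607] dir 17.0
side yel 170 [0.5486 0.2012 0.0608] dir -71.8
```

View pics/m6.png

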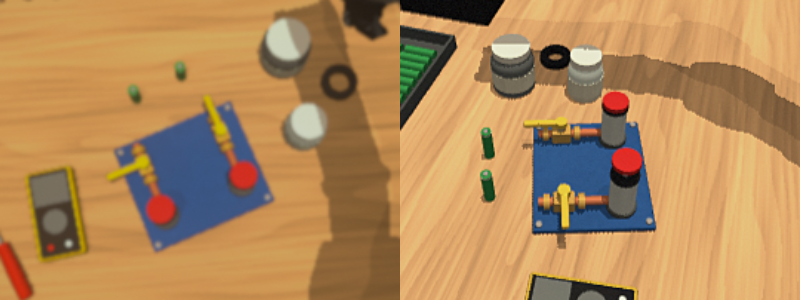

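The right handle now lies along the pipe (about 18°), the left one is across it, the bystanders are where they were, and the robot touches nothing.

```bash
python3 -c "from rig import *;print(job_done())"
```

```text
the job is handed in; nothing more can be done
None
```

The left line is blocked: I pressed its plunger only until it stiffened (about 25 mm, 7.5 N) and turned its cock shut to the stop; the right line is clear, with its plunger fully home and its cock, which had started about 8° off, now fully open; the job was handed in at about 15 s and nothing else looked moved in the last pictures.

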